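Close the ink tins and scrape down the ink slab

TASK

Close down the inking table: first put each ink tin's own lid on, seated and level, so no dirt gets into the ink. Then, with the scraper block and never with the fingers, wipe every dried ink chip off the slab into the catch trough along its open edge, and stand the scraper back upright in its rest. Leave the bottle, the jar and the palette knife where they are.

Things in the scene. Friction and masses are not known exactly. Their poses are not given: they have to be found in the camera images.
- slab: Ink slab, fixed, marble: 210 mm (its x) by 250 mm (its y) and 40 mm high, origin at the centre of its underside, z up. Aluminium lips 8 mm wide stand 12 mm above the stone along its +x, -x and +y edges, so the free top is x -97 to 97 mm and y -125 to 117 mm; the -y edge is open. Joined to that edge is the catch trough.
- trough (a point): Centre of the floor of the catch trough: an open aluminium tray along the slab's open (-y) edge, inside 198 mm (slab x) by 78 mm (slab y -125 to -203 mm), its floor 4 mm and its walls 30 mm above the table, so that what is pushed off the slab's open edge falls into it. Axes as the slab's.
- rest: Scraper rest, fixed: a grey shallow tray on the table, 114 mm (its x) by 60 mm (its y), origin at the centre of its underside, floor 4 mm thick, rims 10 mm high, inside 102 by 48 mm.
- scraper: Wooden scraper block, loose, about 0.2 kg. Origin: centre of its underside, z up. Block 90 mm (its x) by 36 mm (its y) by 28 mm high; on it a handle ridge 60 mm (x) by 22 mm (y), from z 28 to 70 mm, to be gripped across its 22 mm from above. At the start it stands in the rest, its x along the rest's x. Either way round is the same.
- big_tin: Largest ink tin, loose, open at the top, standing on the table: a plain round aluminium tin with a paper band and dark ink inside, 88 mm outer diameter, 64 mm high, 4 mm wall, about 800 g. Origin: centre of its underside, z up.
- big_tin_rim (a point): Centre of the mouth of the largest tin at rim height (64 mm above the tin's underside).
- big_lid: Loose steel lid of the largest tin. Origin: centre of its plug's underside, z up. From below: round plug 75 mm wide, 8 mm deep (3 mm chamfer); flange 96 mm wide, z 8 to 13 mm; upright round black knob 24 mm wide, z 13 to 47 mm. Starts flat on the table, on its plug. Seated: plug in the tin (2.5 mm play all round), flange flat on the rim, origin 8 mm below the rim.
- mid_tin: Middle-sized ink tin, loose, open at the top, standing on the table: a plain round aluminium tin with a paper band and dark ink inside, 70 mm outer diameter, 56 mm high, 4 mm wall, about 500 g. Origin: centre of its underside, z up.
- mid_tin_rim (a point): Centre of the mouth of the middle-sized tin at rim height (56 mm above the tin's underside).
- mid_lid: Loose steel lid of the middle-sized tin. Origin: centre of its plug's underside, z up. From below: round plug 57 mm wide, 8 mm deep (3 mm chamfer); flange 78 mm wide, z 8 to 13 mm; upright round black knob 24 mm wide, z 13 to 47 mm. Starts flat on the table, on its plug. Seated: plug in the tin (2.5 mm play all round), flange flat on the rim, origin 8 mm below the rim.
- small_tin: Smallest ink tin, loose, open at the top, standing on the table: a plain round aluminium tin with a paper band and dark ink inside, 52 mm outer diameter, 48 mm high, 4 mm wall, about 300 g. Origin: centre of its underside, z up.
- small_tin_rim (a point): Centre of the mouth of the smallest tin at rim height (48 mm above the tin's underside).
- small_lid: Loose steel lid of the smallest tin. Origin: centre of its plug's underside, z up. From below: round plug 39 mm wide, 8 mm deep (3 mm chamfer); flange 60 mm wide, z 8 to 13 mm; upright round black knob 24 mm wide, z 13 to 47 mm. Starts flat on the table, on its plug. Seated: plug in the tin (2.5 mm play all round), flange flat on the rim, origin 8 mm below the rim.
- chip1: Dried ink crust, a loose black flat chip 34 x 24 x 10 mm, about 12 g, lying on the slab; origin at the centre of its underside. May be absent.
- chip2: Dried ink crust, a loose black flat chip 28 x 26 x 11 mm, about 12 g, lying on the slab; origin at the centre of its underside. May be absent.
- chip3: Dried ink crust, a loose black flat chip 32 x 22 x 9 mm, about 12 g, lying on the slab; origin at the centre of its underside. May be absent.
- chip4: Dried ink crust, a loose black flat chip 36 x 22 x 10 mm, about 12 g, lying on the slab; origin at the centre of its underside. May be absent.
- chip5: Dried ink crust, a loose black flat chip 26 x 24 x 12 mm, about 12 g, lying on the slab; origin at the centre of its underside. May be absent.
- chip6: Dried ink crust, a loose black flat chip 32 x 26 x 9 mm, about 12 g, lying on the slab; origin at the centre of its underside. May be absent.
- chip7: Dried ink crust, a loose black flat chip 30 x 24 x 11 mm, about 12 g, lying on the slab; origin at the centre of its underside. May be absent.
- chip8: Dried ink crust, a loose black flat chip 34 x 22 x 9 mm, about 12 g, lying on the slab; origin at the centre of its underside. May be absent.
- bottle: Bystander: white plastic bottle, 60 mm in diameter, 110 mm high, upright on the table beyond the work; origin under its centre.
- jar: Bystander: amber glass jar, 64 mm in diameter, 80 mm high, upright at the far left; origin under its centre.
- knife: Bystander: palette knife lying on the table beyond the slab, about 250 mm long, origin under it.

How it is judged (in metres and radians):
On the way, in this order (a step that is already met when the one before it is completed fails the run):
1. all three tins have their own lids on, seated and level (horizontal distance between big_lid and big_tin_rim below 0.005 m and z of big_lid in the frame of big_tin_rim between -0.0105 and -0.0055 m and angle between the z axis of big_lid and the z axis of big_tin_rim, either way round below 0.05 rad and horizontal distance between mid_lid and mid_tin_rim below 0.005 m and z of mid_lid in the frame of mid_tin_rim between -0.0105 and -0.0055 m and angle between the z axis of mid_lid and the z axis of mid_tin_rim, either way round below 0.05 rad and horizontal distance between small_lid and small_tin_rim below 0.005 m and z of small_lid in the frame of small_tin_rim between -0.0105 and -0.0055 m and angle between the z axis of small_lid and the z axis of small_tin_rim, either way round below 0.05 rad), for 0.3 s.
2. every chip lies in the catch trough (y of chip1 in the frame of slab between -0.209 and -0.118 m and x of chip1 in the frame of slab between -0.105 and 0.105 m and z of each of chip1, chip2, chip3, chip4, chip5, chip6, chip7, chip8 in the frame of slab below 0.035 m and y of chip2 in the frame of slab between -0.209 and -0.118 m and x of chip2 in the frame of slab between -0.105 and 0.105 m and y of chip3 in the frame of slab between -0.209 and -0.118 m and x of chip3 in the frame of slab between -0.105 and 0.105 m and y of chip4 in the frame of slab between -0.209 and -0.118 m and x of chip4 in the frame of slab between -0.105 and 0.105 m and y of chip5 in the frame of slab between -0.209 and -0.118 m and x of chip5 in the frame of slab between -0.105 and 0.105 m and y of chip6 in the frame of slab between -0.209 and -0.118 m and x of chip6 in the frame of slab between -0.105 and 0.105 m and y of chip7 in the frame of slab between -0.209 and -0.118 m and x of chip7 in the frame of slab between -0.105 and 0.105 m and y of chip8 in the frame of slab between -0.209 and -0.118 m and x of chip8 in the frame of slab between -0.105 and 0.105 m), for 0.3 s.
At the end, for the whole second after the job is handed in: Each lid on its own tin: centred within 5 mm, origin 5.5 to 10.5 mm below the rim, level within 0.05 rad; tins upright within 0.06 rad; all chips in the trough; scraper upright on the floor of its rest, within 11 mm of its centre and 0.2 rad of its length; all at rest (all of step 1 and all of step 2 and horizontal distance between scraper and rest below 0.011 m and z of scraper in the frame of rest below 0.007 m and angle between scraper's own z axis and vertical below 0.05 rad and angle between the x axis of scraper and the x axis of rest, either way round below 0.2 rad and angle between each of big_tin, mid_tin, small_tin's own z axis and vertical below 0.06 rad and linear speed of each of big_tin, mid_tin, small_tin, big_lid, mid_lid, small_lid, scraper below 0.03 m/s); the robot touches nothing.
It fails at once if the gripper or arm touches a chip (contact force between any of the fingers, the arm and chip1 above 0.3 N or contact force between any of the fingers, the arm and chip2 above 0.3 N or contact force between any of the fingers, the arm and chip3 above 0.3 N or contact force between any of the fingers, the arm and chip4 above 0.3 N or contact force between any of the fingers, the arm and chip5 above 0.3 N or contact force between any of the fingers, the arm and chip6 above 0.3 N or contact force between any of the fingers, the arm and chip7 above 0.3 N or contact force between any of the fingers, the arm and chip8 above 0.3 N).
It fails at once if the bottle, jar or palette knife is moved by more than 30 mm (distance of any of bottle, jar, knife from where it was at the start of the episode above 0.03 m).
Of chip1, chip2, chip3, chip4, chip5, chip6, chip7, chip8 only 4 to 8 are there at a start; the rules pass over those that are not, and their reading is None.
At some moment in a run one of big_tin, mid_tin, small_tin, big_lid, mid_lid, small_lid, scraper may be knocked a few centimetres aside while the robot is not near it.
Once in a run the grip may slacken for a moment while it holds something.
It also fails if it takes over 208 s, if anything falls off the work surface, if the arm or the gripper's body presses on something with over 40 N, if the wrist force passes 120 N, or if a joint passes its speed limit or range.

ROBOT

A 6-joint arm with a two-finger parallel gripper is mounted at the origin on the work surface. World frame = base frame: x ahead of the robot, y to its left, z up, the work surface at z = 0. Lengths are in mm, angles in rad, forces in N, time in s.
With the tool pointing down it reaches from about 300 to 775 mm from the base axis. Payload 14.6 kg.
Tool frame: the origin (TCP) lies at the very end of the fingers, on their centre line; the grasp point (between the pads) lies 19 mm behind it; z points along the fingers, y is the direction in which the jaws open and shut (so a half turn about z gives the same grasp; the last joint's range is limited). The gripper opens to 85 mm and grips with 20 to 120 N. Pads are 22 mm wide; open, the fingers measure 114 mm over their backs; the gripper's body (76 mm by 85 mm) begins 54 mm behind the grasp point. The pads swing forward as they close: fully open they stand 13 mm farther back than shut.
Start: joints at [-1.404, 0.3, 1.521, -0, 1.321, -0.067], TCP at [127.415, -535.028, 231.281] pointing down, gripper open.
Joint ranges: [-3.03, 3.03], [-0.79, 2.21], [0.23, 2.52], [-1.04, 4.18], [0, 3.07], [-2.55, 2.55]. Speed limits (rad/s): [2.22, 2.22, 2.57, 3.14, 3.14, 3.14].

INTERFACE

Orientations are given as a unit quaternion [x, y, z, w].
In Python, from rig import * gives the robot as it stands.
- The arm moves only by the shell command python3 -m inch 'ROWS'. ROWS is JSON, a list of rows, each a list of 3 entries, a list of its own where there are three numbers: the shift along the tool's x, y, z in mm, then the turn, a rotation vector about the tool's x, y, z in degrees, then the closure, from -1 (fully open) to 1 (shut). In form: [[[tx, ty, tz], [wx, wy, wz], jaw], ...]. A call has 1 to 12 rows; each row is the pose to reach, as a shift and turn from the pose commanded when the call began, along the tool's axes at that moment; what a row does not reach only later rows make up. A row lasts 1/8 s, in which the tool goes at most 62.5 mm and 10.7 degrees, less where a joint would pass 70% of its speed; a pose out of reach is approached as far as the arm can. A call with a gripper value outside its range is refused whole. The fingers move at their own pace and stop on an object; the grip force is fixed at half the most. Time passes only in rows, so rows that repeat a pose let the fingers close. It gives the time, the measured TCP pose, the force and the opening at its end, in the units of the state.
- get_state(): the state, without advancing time (a new reading comes with each control period).
- read_camera(name): name is "scene" or "top" or "wrist"; returns the picture (400x640x3 uint8, red, green, blue); there is no depth.
- camera_params(name): a dict with "intrinsics" (3x3 intrinsics, pixels), "dist_coeffs" ([k1, k2, p1, p2, k3] as OpenCV has them; the pictures are not rectified), "rvec" (rotation vector, rad) and "tvec" (3), from world to camera coordinates, as OpenCV has them; the wrist camera has in their place "T_tool_cam" (4x4, takes a point from camera to tool coordinates, whose origin is the TCP and whose axes are the flange's). Camera axes: x right, y down, z forward; pixel columns grow to the right and rows downward; lengths in mm; the calibration is good to about 2 mm. A picture is of the moment at which its call begins: read the wrist's pose just before it. camera_params takes no time and is no camera call.
- close_job(): hands the job in, once; it reports no verdict.
The state is a dict: "t": time; "q": joint angles; "qd": joint speeds; "tau": joint torques, N m; "tcp_pos": TCP position; "tool_rot": TCP orientation; "contact_force": force on the tool from outside, world axes, zero at the start; "torque": the same for the moment, N m; "finger_gap": opening from 0.0 (shut) to 1.0 (fully open).
Only numpy, scipy, OpenCV 4.12 (cv2) and the standard library are available. Lean on these libraries where they do the work, as an engineer would, in place of code of your own. Each camera call takes 0.05 s, during which the arm holds its last target. There are 200 camera calls.

## Working session

There is one attempt and no reset: what is moved stays moved. The work goes in short steps, Python scripts to look and compute and a shell command to move; the robot and the scene stay as the last step left them, time stands still between calls to the robot, and variables do not carry over. Pictures are saved under pics/ and viewed, about 12 in all and at most 16, crops included, and the job is handed in when it is done.

```bash
ls; mkdir -p pics
python3 - <<'E'
from rig import *
import cv2
s=get_state();print(s)
for n in("top","scene"):
    im=read_camera(n);cv2.imwrite(f"pics/{n}0.png",im[:,:,::-1])
    print(n,camera_params(n))
print(camera_params("wrist"))
E
```

```text
pics
{'t': 0.0, 'q': array([-1.40359984e+00,  3.00482479e-01,  1.52159460e+00, -7.49590693e-06,
        1.32072675e+00, -6.65871066e-02]), 'qd': array([ 0.00169102, -0.00068644,  0.00012686, -0.00040368,  0.00132088,
        0.00062864]), 'tau': array([ 4.50698033e-03, -5.43492222e+01, -3.61790013e+01,  1.25749066e-04,
        4.08301232e-03, -1.78498078e-05]), 'tcp_pos': array([ 127.37433446, -534.79543599,  230.7093605 ]), 'tool_rot': array([ 9.93175639e-01,  1.16626686e-01, -3.40772477e-05, -6.04638528e-04]), 'contact_force': array([ 0.22206723, -0.11132217, -0.1653979 ]), 'torque': array([ 0.0090321 , -0.00829857,  0.06887163]), 'finger_gap': 0.9998256539347589}
top {'intrinsics': array([[516.39872414,   0.        , 316.66866641],
       [  0.        , 516.39872414, 209.00219014],
       [  0.        ,   0.        ,   1.        ]]), 'dist_coeffs': array([-0.16276183,  0.        ,  0.        ,  0.        ,  0.        ]), 'rvec': array([ 2.1435129 , -2.18086066,  0.15767138]), 'tvec': array([ -25.22680186,  597.11182931, 1234.2018386 ])}
scene {'intrinsics': array([[494.561612  ,  
[... 243 characters left out ...]
7006,  2.84287643, -0.79341387]), 'tvec': array([ 566.74710779, -131.8756005 , 1566.93813777])}
{'intrinsics': array([[322.4929747 ,   0.        , 322.08466518],
       [  0.        , 322.4929747 , 201.5703891 ],
       [  0.        ,   0.        ,   1.        ]]), 'dist_coeffs': array([0.0064374, 0.       , 0.       , 0.       , 0.       ]), 'T_tool_cam': array([[-1.59252601e-04, -9.57654097e-01, -2.87921180e-01,
         7.31113963e+01],
       [ 9.99999976e-01, -1.95782090e-04,  9.80786596e-05,
        -1.11038329e-01],
       [-1.50295240e-04, -2.87921158e-01,  9.57654105e-01,
        -1.42111467e+02],
       [ 0.00000000e+00,  0.00000000e+00,  0.00000000e+00,
         1.00000000e+00]])}
```

View pics/top0.png

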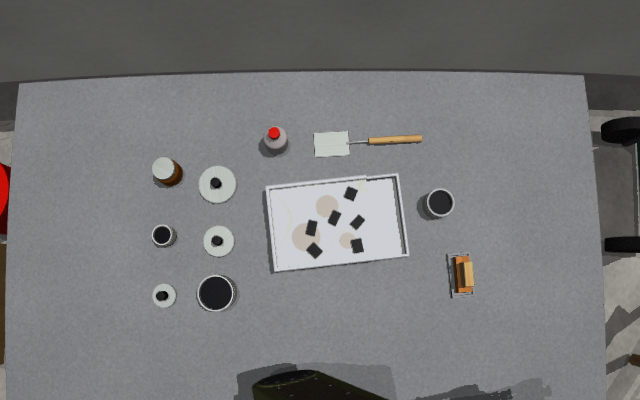

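View pics/scene0.png

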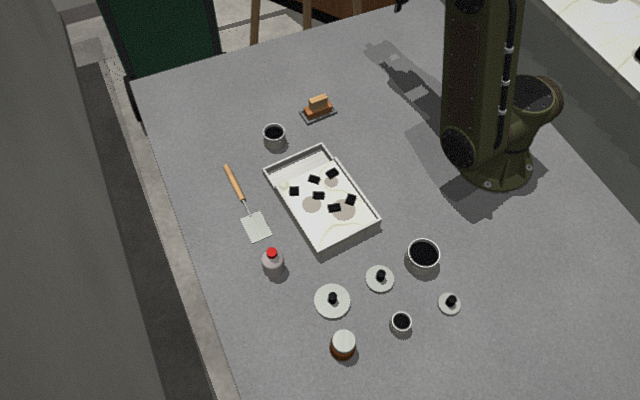

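```bash
cat > h.py <<'E'
import numpy as np,cv2
from rig import *
from scipy.spatial.transform import Rotation as R
def cam(n,s=None):
    p=camera_params(n);K=p["intrinsics"];d=p["dist_coeffs"]
    if n=="wrist":
        T=np.eye(4);T[:3,:3]=R.from_quat(s["tool_rot"]).as_matrix();T[:3,3]=s["tcp_pos"]
        W=np.linalg.inv(T@p["T_tool_cam"])
        return K,d,W[:3,:3],W[:3,3]
    return K,d,cv2.Rodrigues(p["rvec"])[0],p["tvec"]
def back(C,uv,z):
    K,d,r,t=C
    n=cv2.undistortPoints(np.array([[uv]],float),K,d)[0,0]
    ray=r.T@np.array([*n,1]);o=-r.T@t
    return (o+ray*(z-o[2])/ray[2])[:2]
def proj(C,P):
    K,d,r,t=C
    return cv2.projectPoints(np.atleast_2d(np.array(P,float)),cv2.Rodrigues(r)[0],t,K,d)[0][:,0]
def crop(im,x,y,w,h,f,name):
    cv2.imwrite("pics/"+name,cv2.resize(im[y:y+h,x:x+w,::-1],None,fx=f,fy=f,interpolation=cv2.INTER_CUBIC))
def go(xy,z,yaw=None):
    "shift in tool axes to reach world xy,z; s current"
    s=get_state();M=R.from_quat(s["tool_rot"]).as_matrix()
    return np.round(M.T@(np.array([*xy,z])-s["tcp_pos"]),1), np.round(s["tcp_pos"],1)
E
python3 - <<'E'
from h import *
im=cv2.imread("pics/top0.png")[:,:,::-1]
crop(im,145,130,200,190,4,"c1.png")
crop(im,260,165,220,145,3.6,"c2.png")
C=cam("top")
for n,uv,z in [("biglid",(217,184),13),("midlid",(218,241),13),("smalllid",(164,296),13),("smalltin",(163,236),48),("bigtin",(216,293),64),("midtin",(440,203),56),("rest",(461,275),5),("bottle",(276,140),0),("jar",(167,172),80)]: print(n,back(C,uv,z).round())
E
```

```text
biglid [668. 216.]
midlid [523. 213.]
smalllid [387. 349.]
smalltin [535. 343.]
bigtin [395. 209.]
midtin [ 604. -340.]
rest [ 426. -400.]
bottle [784.  66.]
jar [688. 328.]
```

View pics/c1.png

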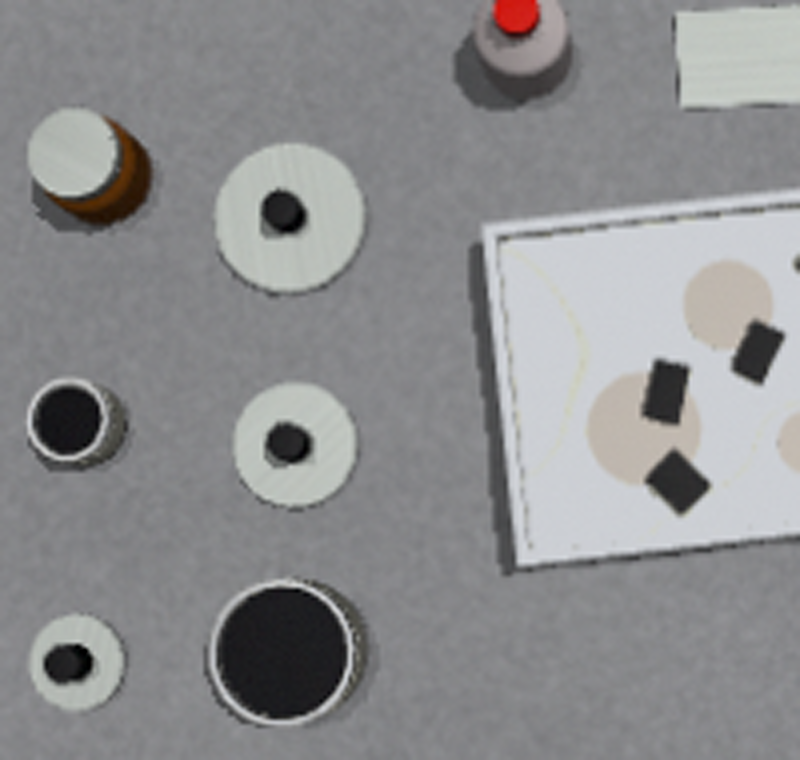

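View pics/c2.png

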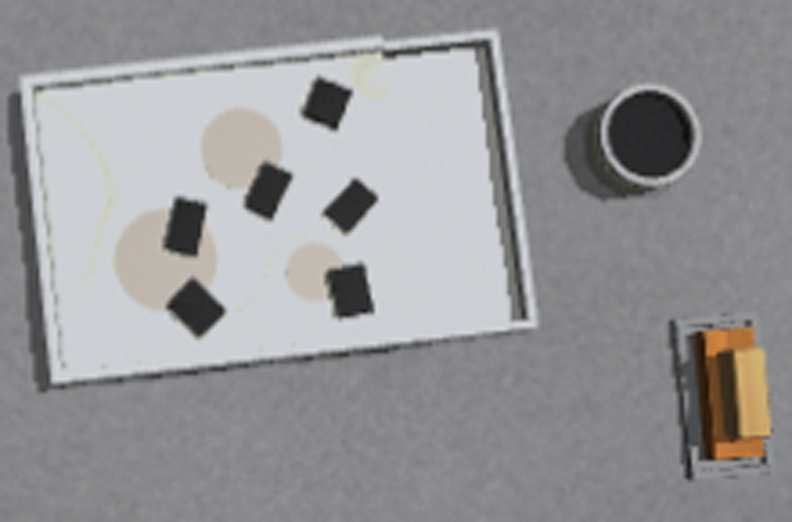

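Run:
```python
from h import *
C=cam("top")
f=lambda x,y,ox,oy,s:((x+.5)/s-.5+ox,(y+.5)/s-.5+oy)
a=lambda x,y:f(x,y,145,130,4); b=lambda x,y:f(x,y,260,165,3.6)
for n,uv,z in [("biglid",a(290,218),13),("midlid",a(295,444),13),("smalllid",a(77,662),13),("smalltin",a(69,420),48),("bigtin",a(283,652),64),("midtin",b(650,136),56),("scr",b(753,393),74),
 ("sl+y+x",b(22,77),52),("sl+y-x",b(50,383),52),("tr-x",b(535,327),30),("tr+x",b(497,32),30),("r1",b(672,321),10),("r2",b(751,319),10),("r3",b(690,478),10),("r4",b(769,472),10),
 ("h1",b(735,350),74),("h2",b(741,437),74),("h3",b(764,347),74),("h4",b(771,436),74)]+[("chip",b(*p),50) for p in [(328,103),(268,190),(185,226),(196,306),(351,205),(350,291)]]: print(n,back(C,uv,z).round(1))
s=get_state();print(R.from_quat(s["tool_rot"]).as_matrix().round(3))
```

```text
biglid [667.8 215.7]
midlid [524.1 211.7]
smalllid [389.2 349.8]
smalltin [538.1 346.3]
bigtin [396.2 210.1]
midtin [ 605.8 -340.4]
scr [ 428.6 -398.7]
sl+y+x [653.8  88.6]
sl+y-x [446.   71.3]
tr-x [ 478.  -260.4]
tr+x [ 684.7 -241.8]
r1 [ 480.6 -362.3]
r2 [ 480.5 -419.7]
r3 [ 370.4 -370.8]
r4 [ 372.6 -428.1]
h1 [ 457.7 -387.5]
h2 [ 399.6 -389.1]
h3 [ 459.1 -407.7]
h4 [ 399.5 -409.9]
chip [ 632.8 -119.8]
chip [573.7 -77.5]
chip [550.2 -20.8]
chip [496.1 -27.3]
chip [ 562.6 -133.6]
chip [ 504.3 -131.3]
[[ 0.973  0.232 -0.   ]
 [ 0.232 -0.973  0.001]
 [ 0.    -0.001 -1.   ]]
```

```bash
M='[[700,-605,60],[0,0,13.4],-1]'; python3 -m inch '[[[350,-300,0],[0,0,13.4],-1],[[350,-300,0],[0,0,13.4],-1],[[350,-300,0],[0,0,13.4],-1],[[350,-300,0],[0,0,13.4],-1],[[350,-300,0],[0,0,13.4],-1],[[350,-300,0],[0,0,13.4],-1],[[350,-300,0],[0,0,13.4],-1],[[350,-300,0],[0,0,13.4],-1],[[600,-605,0],[0,0,13.4],-1],[[600,-605,0],[0,0,13.4],-1],[[600,-605,0],[0,0,13.4],-1],[[600,-605,0],[0,0,13.4],-1]]'
python3 - <<'E'
from h import *
print(go((640,216),170));print(R.from_quat(get_state()["tool_rot"]).as_matrix().round(3))
E
```

```text
t: 1.6
tcp_pos: [508.3, 64.8, 231.2]
tool_rot: [1.0, 0.0, -0.0, 0.0]
contact_force: [1.2, -1.4, 0.0]
finger_gap: 0.999
(array([ 131.7, -151.3,   61.2]), array([508.3,  64.8, 231.2]))
[[ 1.  0. -0.]
 [ 0. -1. -0.]
 [-0.  0. -1.]]
```

```bash
python3 -m inch '[[[110,-151,61],[0,0,0],-1],[[110,-151,61],[0,0,0],-1],[[110,-151,61],[0,0,0],-1],[[110,-151,61],[0,0,0],-1],[[110,-151,61],[0,0,0],-1],[[110,-151,61],[0,0,0],-1]]'
python3 - <<'E'
from h import *
s=get_state();im=read_camera("wrist");cv2.imwrite("pics/w1.png",im[:,:,::-1])
C=cam("wrist",s);print(s["tcp_pos"])
for P in [(668,216,13),(668,216,47),(524,212,13)]:print(proj(C,P))
E
```

```text
t: 2.35
tcp_pos: [617.7, 212.7, 171.3]
tool_rot: [1.0, -0.001, 0.001, -0.0]
contact_force: [0.6, -0.1, 1.2]
finger_gap: 0.999
[617.67888315 212.69415581 171.31945158]
[[318.46451108 130.85168522]]
[[318.00693245 134.07307362]]
[[322.9234368  272.12057933]]
```

View pics/w1.png

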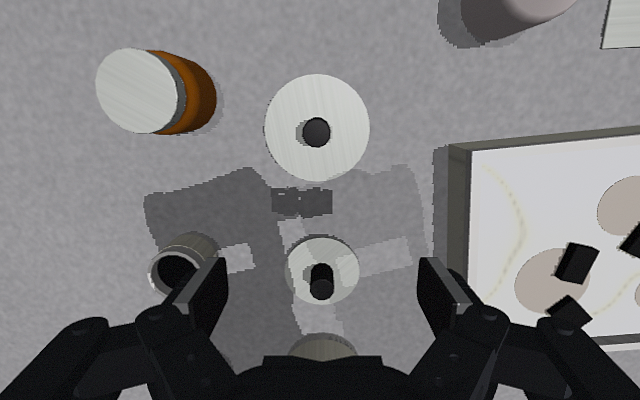

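```bash
python3 -m inch '[[[52,-5,100],[0,0,0],-1],[[52,-5,100],[0,0,0],-1],[[52,-5,151],[0,0,0],-1],[[52,-5,151],[0,0,0],-1],[[52,-5,151],[0,0,0],1],[[52,-5,151],[0,0,0],1],[[52,-5,151],[0,0,0],1],[[52,-5,151],[0,0,0],1],[[52,-5,151],[0,0,0],1],[[52,-5,151],[0,0,0],1]]'
python3 -m inch '[[[0,0,-20],[0,0,0],1],[[0,0,-60],[0,0,0],1],[[0,0,-120],[0,0,0],1],[[0,0,-120],[0,0,0],1],[[0,0,-120],[0,0,0],1]]'
```

```text
t: 3.65
tcp_pos: [670.4, 218.9, 21.0]
tool_rot: [1.0, -0.0, 0.001, -0.0]
contact_force: [-1.3, -1.0, 7.9]
finger_gap: 0.258
t: 4.28
tcp_pos: [669.5, 218.7, 139.5]
tool_rot: [1.0, -0.0, -0.0, -0.0]
contact_force: [0.7, 0.0, -1.8]
finger_gap: 0.259
```

```bash
python3 -m inch '[[[-330,8,-30],[0,0,0],1],[[-330,8,-30],[0,0,0],1],[[-330,8,-30],[0,0,0],1],[[-330,8,-30],[0,0,0],1],[[-330,8,-30],[0,0,0],1],[[-330,8,-30],[0,0,0],1],[[-330,8,-30],[0,0,0],1],[[-330,8,-30],[0,0,0],1],[[-330,8,-30],[0,0,0],1]]'
python3 - <<'E'
from h import *
s=get_state();im=read_camera("wrist");cv2.imwrite("pics/w2.png",im[:,:,::-1])
C=cam("wrist",s);print(s["tcp_pos"])
for P in [(396,210,64),(398,212.5,64)]:print(proj(C,P))
E
```

```text
t: 5.4
tcp_pos: [340.3, 210.6, 168.8]
tool_rot: [1.0, -0.0, -0.0, 0.0]
contact_force: [1.3, -0.2, -1.3]
finger_gap: 0.259
[340.32643269 210.60615538 168.8283318 ]
[[322.81010195 128.76536523]]
[[319.46095452 126.02710764]]
```

View pics/w2.png

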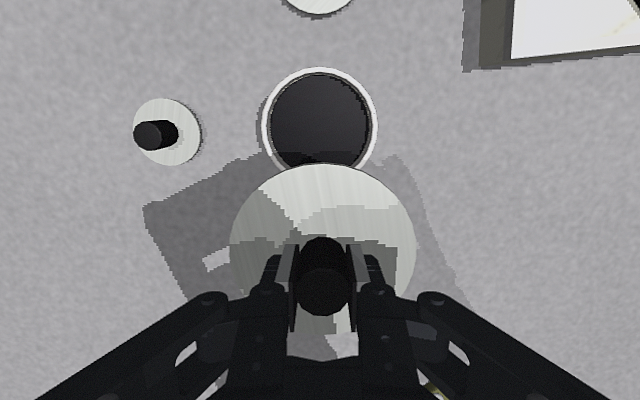

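Run:
```python
from h import *
s=get_state();C=cam("wrist",s)
print(back(C,(323,163),161)-[48,0],back(C,(230,240),161),back(C,(417,240),161))
print(back(C,(320,67),64)-[44,0],back(C,(262,124),64),back(C,(378,124),64))
```

```text
[339.1414583  210.15433349] [348.11048338 256.96056793] [348.00888617 162.83789944]
[394.75952408 211.97159393] [399.43425881 255.29979445] [399.35738172 168.85295056]
```

Run:
```python
from h import *
im=cv2.imread("pics/w2.png",0)
print(im[58:82,320]);print(im[153:172,323])
print(im[124,255:275],im[124,365:385])
s=get_state();C=cam("wrist",s)
for x in(395,397,399):
    print(x,proj(C,[(x+44,212,64),(x+40,212,64),(x,256,64),(x,168,64)]).round(1).tolist())
```

```text
[157 159 160 163 168 167 167 163 160 232 226 225 230 208  49  67  94   6
  60  58  55  57  56  57]
[ 32  34  30  31  34  33  31  30  23  83  90 224 213 209 209 208 208 208
 209]
[144  95 103 105 102 114 190 225 225 230 212 138  89  99  99  69  31  38
  38  40] [ 48  18  19  33  81  94  59 114 199 228 226 228 207 140 167 170 170 171
 169 168]
395 [[320.0, 66.6], [320.0, 72.7], [261.4, 130.1], [378.8, 130.0]]
397 [[320.0, 63.6], [320.0, 69.7], [261.2, 127.3], [379.0, 127.2]]
399 [[319.9, 60.5], [320.0, 66.6], [261.1, 124.6], [379.1, 124.5]]
```

```bash
python3 -m inch '[[[57,-2,30],[0,0,0],1],[[57,-2,60],[0,0,0],1],[[57,-2,75],[0,0,0],1],[[57,-2,82],[0,0,0],1],[[57,-2,86],[0,0,0],1],[[57,-2,89],[0,0,0],1],[[57,-2,90],[0,0,0],1],[[57,-2,90],[0,0,0],1]]'
```

```text
t: 6.45
tcp_pos: [396.9, 212.8, 79.6]
tool_rot: [1.0, 0.0, 0.0, -0.0]
contact_force: [-0.2, -1.0, -0.8]
finger_gap: 0.264
```

```bash
python3 -m inch '[[[0,0,2],[0,0,0],1],[[0,0,2.5],[0,0,0],1],[[0,0,2.5],[0,0,0],0],[[0,0,2.5],[0,0,0],0],[[0,0,2.5],[0,0,0],-0.3],[[0,0,-10],[0,0,0],-0.3],[[0,0,-60],[0,0,0],-0.3],[[-30,0,-90],[0,0,0],-0.3],[[-30,0,-90],[0,0,0],-0.3],[[-30,0,-90],[0,0,0],-0.3]]'
python3 - <<'E'
from h import *
s=get_state();C=cam("wrist",s);im=read_camera("wrist");crop(im,120,0,400,280,2,"w3.png")
print(s["tcp_pos"]);
for P in[(396.5,212.5,69),(396.5,212.5,103),(389.2,349.8,13),(391,352,47),(524,212,13),(526,214,47)]:print(proj(C,P).round(1))
E
```

```text
t: 7.7
tcp_pos: [366.9, 212.7, 169.4]
tool_rot: [1.0, 0.0, 0.0, -0.0]
contact_force: [-0.9, -0.4, 0.2]
finger_gap: 0.651
[366.93526381 212.6994062  169.37128361]
[[322.4 164.6]]
[[322.4 173.7]]
[[174.8 161.6]]
[[153.9 166.4]]
[[323.   -3.9]]
[[320.3 -22.6]]
```

View pics/w3.png

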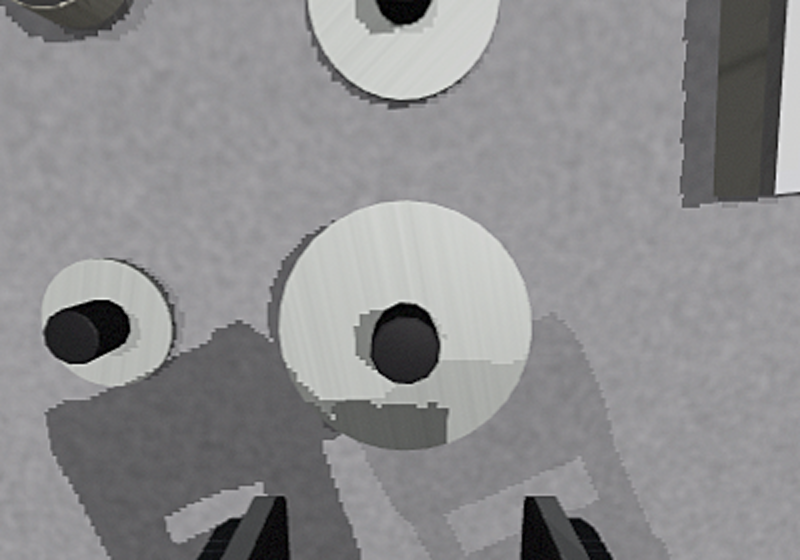

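```bash
python3 -m inch '[[[23,-138,0],[0,0,0],-0.3],[[23,-138,0],[0,0,0],-0.3],[[23,-138,60],[0,0,0],-0.3],[[23,-138,110],[0,0,0],-0.3],[[23,-138,149],[0,0,0],-0.3],[[23,-138,149],[0,0,0],-0.3],[[23,-138,149],[0,0,0],1],[[23,-138,149],[0,0,0],1],[[23,-138,149],[0,0,0],1],[[23,-138,149],[0,0,0],1],[[23,-138,149],[0,0,0],1]]'
python3 -m inch '[[[0,0,-30],[0,0,0],1],[[0,0,-80],[0,0,0],1],[[50,0,-120],[0,0,0],1],[[94,3,-120],[0,0,0],1],[[94,3,-120],[0,0,0],1],[[94,3,-120],[0,0,0],1]]'
python3 - <<'E'
from h import *
s=get_state();C=cam("wrist",s);im=read_camera("wrist");crop(im,160,0,320,240,2.5,"w4.png")
print(s["tcp_pos"]);z=s["tcp_pos"][2]-20.7
for P in[(538.1,346.3,48),(538.1+26,346.3,48),(538.1+22,346.3,48),(*s["tcp_pos"][:2]+[30,0],z+13)]:print(((proj(C,P)[0]-[160,0])*2.5).round(1))
E
```

```text
t: 9.12
tcp_pos: [390.6, 351.3, 22.1]
tool_rot: [1.0, -0.0, 0.001, -0.001]
contact_force: [0.2, 0.1, 7.1]
finger_gap: 0.259
t: 9.88
tcp_pos: [483.3, 347.6, 140.5]
tool_rot: [1.0, -0.0, -0.0, 0.0]
contact_force: [-1.0, -0.0, -0.2]
finger_gap: 0.258
[483.33071771 347.59526061 140.46440055]
[409.8 328.5]
[409.9 232.2]
[409.9 247.5]
[405.3 494.3]
```

View pics/w4.png

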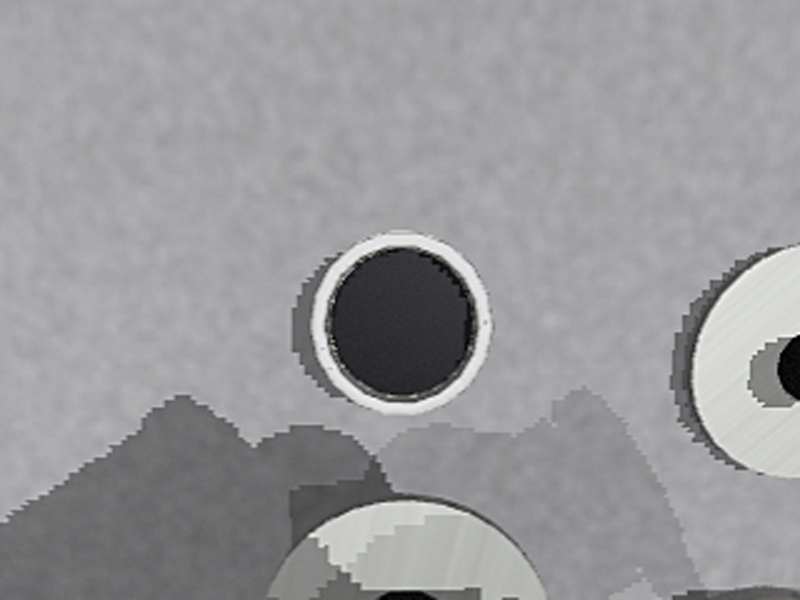

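```bash
python3 -m inch '[[[56.5,-2,20],[0,0,0],1],[[56.5,-2,45],[0,0,0],1],[[56.5,-2,60],[0,0,0],1],[[56.5,-2,68],[0,0,0],1],[[56.5,-2,72],[0,0,0],1],[[56.5,-2,75],[0,0,0],1],[[56.5,-2,75],[0,0,0],1]]'
```

```text
t: 10.8
tcp_pos: [540.3, 349.8, 65.6]
tool_rot: [1.0, 0.0, 0.0, -0.0]
contact_force: [-0.5, -0.3, -0.8]
finger_gap: 0.254
```

```bash
python3 -m inch '[[[0,0,2],[0,0,0],1],[[0,0,3.5],[0,0,0],1],[[0,0,3.5],[0,0,0],0],[[0,0,3.5],[0,0,0],0],[[0,0,3.5],[0,0,0],-0.3],[[0,0,-10],[0,0,0],-0.3],[[0,0,-60],[0,0,0],-0.3],[[-40,60,-100],[0,0,0],-0.3],[[-60,80,-100],[0,0,0],-0.3],[[-60,80,-100],[0,0,0],-0.3],[[-60,80,-100],[0,0,0],-0.3]]'
python3 - <<'E'
from h import *
s=get_state();C=cam("wrist",s);im=read_camera("wrist");crop(im,120,0,400,300,2,"w5.png")
print(s["tcp_pos"]);
for P in[(539.5,349,53),(539.5,349,87),(524.1,211.7,13),(524.1,211.7,47)]:print(((proj(C,P)[0]-[120,0])*2).round(1))
E
```

```text
t: 12.18
tcp_pos: [480.8, 270.1, 166.1]
tool_rot: [1.0, -0.0, 0.001, -0.0]
contact_force: [0.2, 0.7, -0.6]
finger_gap: 0.651
[480.83361725 270.09249138 166.13729463]
[199.6 248.6]
[168.7 254.4]
[533.7 278.6]
[550.  287.2]
```

View pics/w5.png

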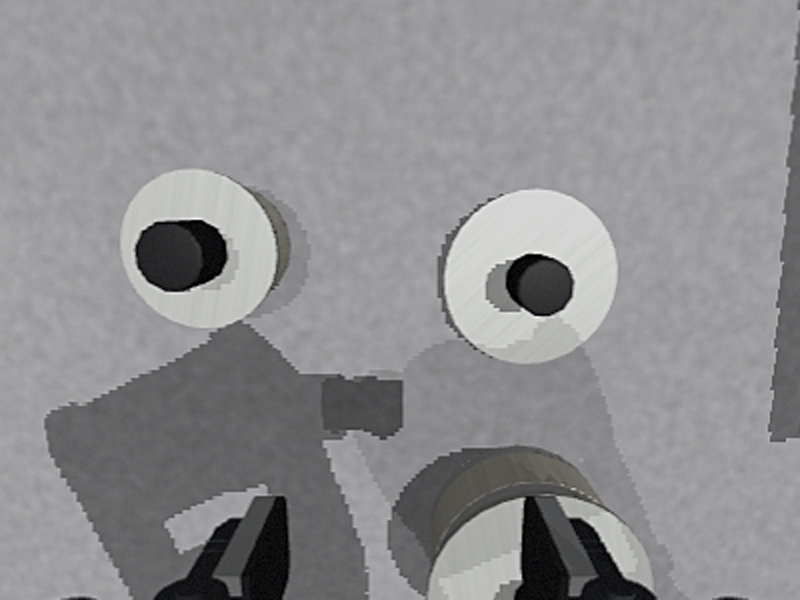

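```bash
python3 -m inch '[[[44,57,40],[0,0,0],-0.3],[[44,57,80],[0,0,0],-0.3],[[44,57,130],[0,0,0],-0.3],[[44,57,145],[0,0,0],-0.3],[[44,57,145],[0,0,0],-0.3],[[44,57,145],[0,0,0],1],[[44,57,145],[0,0,0],1],[[44,57,145],[0,0,0],1],[[44,57,145],[0,0,0],1],[[44,57,145],[0,0,0],1]]'
python3 -m inch '[[[0,0,-30],[0,0,0],1],[[0,0,-80],[0,0,0],1],[[10,50,-130],[0,0,0],1],[[25,552,-130],[0,0,0],1],[[25,552,-130],[0,0,0],1],[[25,552,-130],[0,0,0],1],[[25,552,-130],[0,0,0],1],[[25,552,-130],[0,0,0],1],[[25,552,-130],[0,0,0],1],[[25,552,-130],[0,0,0],1],[[25,552,-130],[0,0,0],1],[[25,552,-130],[0,0,0],1]]'
python3 - <<'E'
from h import *
print(go((550,-338),142))
E
```

```text
t: 13.48
tcp_pos: [525.2, 213.2, 22.3]
tool_rot: [1.0, 0.0, 0.001, -0.001]
contact_force: [-1.1, 0.2, 7.1]
finger_gap: 0.257
t: 14.98
tcp_pos: [548.5, -342.9, 150.9]
tool_rot: [1.0, -0.002, 0.0, 0.001]
contact_force: [0.5, 0.5, -1.1]
finger_gap: 0.254
(array([ 1.5, -4.9,  8.9]), array([ 548.5, -342.9,  150.9]))
```

```bash
python3 -m inch '[[[0,0,0],[0,0,0],1],[[0,0,0],[0,0,0],1],[[0,0,0],[0,0,0],1]]'
python3 - <<'E'
from h import *
s=get_state();C=cam("wrist",s);im=read_camera("wrist");crop(im,160,0,320,240,2.5,"w6.png")
print(s["tcp_pos"]);z=s["tcp_pos"][2]-22
for P in[(605.8,-340.4,56),(640.8,-340.4,56),(605.8,-305.4,56),(605.8,-375.4,56),(*s["tcp_pos"][:2]+[39,0],z+13)]:print(((proj(C,P)[0]-[160,0])*2.5).round(1))
E
```

```text
t: 15.35
tcp_pos: [549.6, -338.1, 150.7]
tool_rot: [1.0, 0.001, 0.0, 0.0]
contact_force: [0.2, -0.2, -1.5]
finger_gap: 0.255
[ 549.62522206 -338.11446147  150.70405165]
[413.5 323.1]
[414.  192.7]
[291.6 322.9]
[535.3 323.2]
[405.7 447.3]
```

View pics/w6.png

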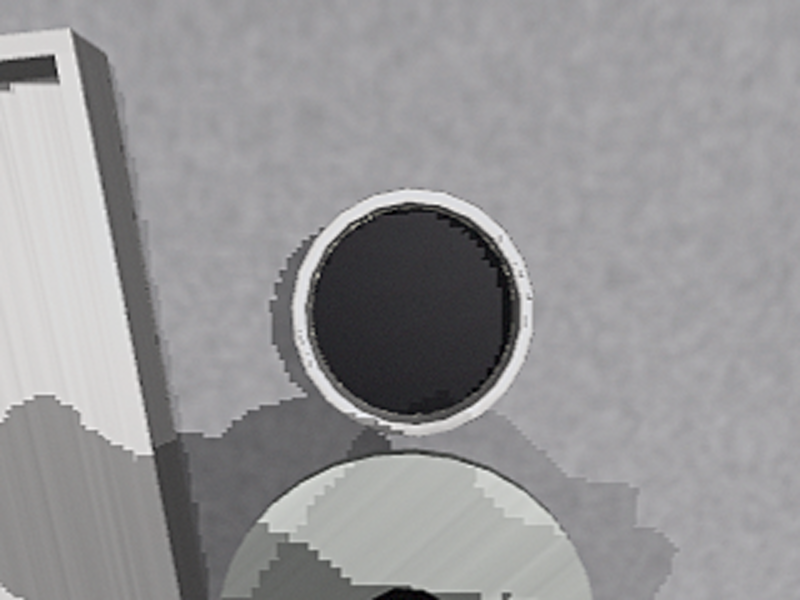

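```bash
python3 -m inch '[[[57.5,2,20],[0,0,0],1],[[57.5,2,45],[0,0,0],1],[[57.5,2,60],[0,0,0],1],[[57.5,2,68],[0,0,0],1],[[57.5,2,72],[0,0,0],1],[[57.5,2,75],[0,0,0],1],[[57.5,2,75],[0,0,0],1]]'
```

```text
t: 16.27
tcp_pos: [606.8, -341.4, 75.7]
tool_rot: [1.0, -0.0, 0.0, 0.0]
contact_force: [0.8, 0.1, -1.0]
finger_gap: 0.259
```

```bash
python3 -m inch '[[[0,0,2],[0,0,0],1],[[0,0,4],[0,0,0],1],[[0,0,4],[0,0,0],0],[[0,0,4],[0,0,0],0],[[0,0,4],[0,0,0],-0.3],[[0,0,-10],[0,0,0],-0.3],[[0,0,-60],[0,0,0],-0.3],[[-60,20,-100],[0,0,-4.5],-0.3],[[-215,55,-100],[0,0,-4.5],-0.3],[[-215,55,-100],[0,0,-4.5],-0.3],[[-215,55,-100],[0,0,-4.5],-0.3],[[-215,55,-100],[0,0,-4.5],-0.3]]'
python3 -m inch '[[[0,0,0],[0,0,0],-0.3],[[0,0,0],[0,0,0],-0.3],[[0,0,0],[0,0,0],-0.3]]'
python3 - <<'E'
from h import *
s=get_state();C=cam("wrist",s);im=read_camera("wrist");t=read_camera("top")
cv2.imwrite("pics/w7raw.png",im[:,:,::-1])
A=cv2.resize(im[0:240,160:480],(640,480)[:2]);B=cv2.resize(t[100:330,140:500],None,fx=1.7,fy=1.7)
print(A.shape,B.shape)
A=cv2.resize(im[0:200,200:440],None,fx=2,fy=2)
D=np.zeros((600,800,3),np.uint8);D[:400,:480]=A
D[:300,480:800]=cv2.resize(t[160:280,400:528],(320,300));D[400:600,480:800]=cv2.resize(t[160:320,144:400],(320,200))
cv2.imwrite("pics/m7.png",D[:,:,::-1])
print(s["tcp_pos"],R.from_quat(s["tool_rot"]).as_matrix().round(3)[0])
for P in[(428.6,-398.7,74),(428.6+30,-398.7+2,74),(426,-395.2,0)]:print(((proj(C,P)[0]-[200,0])*2).round(1))
E
```

```text
t: 17.77
tcp_pos: [389.7, -397.3, 177.0]
tool_rot: [0.999, 0.038, 0.0, 0.001]
contact_force: [0.8, -0.3, 0.3]
finger_gap: 0.645
t: 18.15
tcp_pos: [392.4, -395.9, 175.1]
tool_rot: [0.999, 0.04, -0.0, -0.0]
contact_force: [-0.5, -0.2, -0.9]
finger_gap: 0.648
(480, 640, 3) (391, 612, 3)
[ 392.3959     -395.9464081   175.08837285] [ 0.997  0.079 -0.   ]
[259.2 312.1]
[260.9 229.6]
[248.3 293.7]
```

View pics/m7.png

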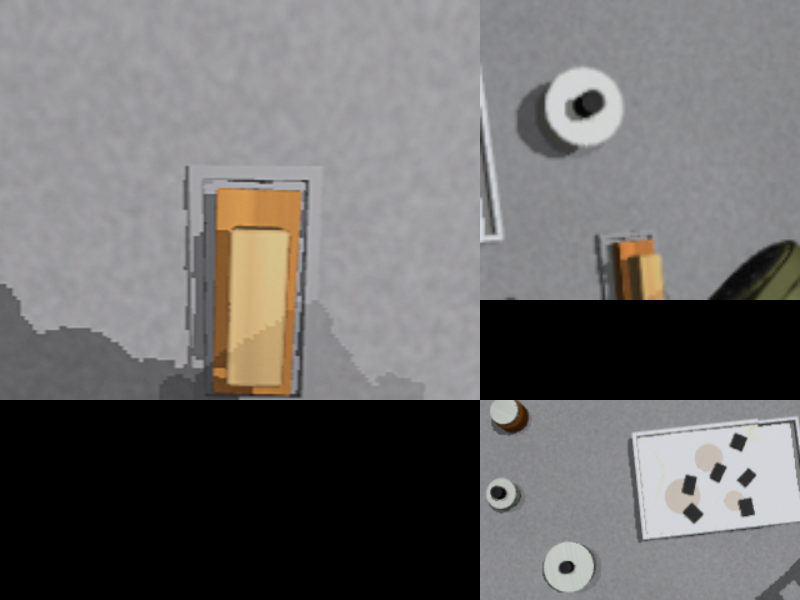

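```bash
python3 -m inch '[[[37.5,5,40],[0,0,0],-0.3],[[37.5,5,90],[0,0,0],-0.3],[[37.5,5,130],[0,0,0],-0.3],[[37.5,5,137],[0,0,0],-0.3],[[37.5,5,137],[0,0,0],-0.3],[[37.5,5,137],[0,0,0],1],[[37.5,5,137],[0,0,0],1],[[37.5,5,137],[0,0,0],1],[[37.5,5,137],[0,0,0],1],[[37.5,5,137],[0,0,0],1],[[37.5,5,137],[0,0,0],1]]'
python3 -m inch '[[[0,0,-10],[0,0,0],1],[[0,0,-30],[0,0,0],1],[[0,0,-90],[0,0,0],1],[[0,0,-90],[0,0,0],1],[[0,0,-90],[0,0,0],1]]'
python3 - <<'E'
from h import *
s=get_state();print(R.from_quat(s["tool_rot"]).as_euler("xyz",degrees=True))
y=np.radians(5);X=np.array([np.cos(y),np.sin(y)]);Y=np.array([-X[1],X[0]])
O=(np.array([653.8,88.6])+[446,71.3])/2-125*Y;print("slab",O)
for c in [(632.8,-119.8),(573.7,-77.5),(550.2,-20.8),(496.1,-27.3),(562.6,-133.6),(504.3,-131.3)]:
    print(((np.array(c)-O)@X).round(),((np.array(c)-O)@Y).round())
for p in [(50,86),(0,86),(-50,86),(50,-118)]: print(p,(O+p[0]*X+p[1]*Y).round(1))
E
```

```text
t: 19.62
tcp_pos: [429.9, -398.8, 39.7]
tool_rot: [0.999, 0.039, 0.001, 0.001]
contact_force: [-1.5, 0.6, 6.9]
finger_gap: 0.251
t: 20.25
tcp_pos: [429.3, -398.1, 128.0]
tool_rot: [0.999, 0.039, -0.0, -0.0]
contact_force: [-0.7, 0.9, -3.2]
finger_gap: 0.251
[-1.79980822e+02  1.34619624e-02  4.49601847e+00]
slab [560.79446784 -44.57433726]
65.0 -81.0
10.0 -34.0
-8.0 25.0
-63.0 23.0
-6.0 -89.0
-64.0 -81.0
(50, 86) [603.1  45.5]
(0, 86) [553.3  41.1]
(-50, 86) [503.5  36.7]
(50, -118) [ 620.9 -157.8]
```

```bash
python3 -m inch '[[[159,-415,0],[0,0,-0.5],1],[[159,-415,0],[0,0,-0.5],1],[[159,-415,0],[0,0,-0.5],1],[[159,-415,0],[0,0,-0.5],1],[[159,-415,0],[0,0,-0.5],1],[[159,-415,0],[0,0,-0.5],1],[[159,-415,0],[0,0,-0.5],1],[[159,-415,0],[0,0,-0.5],1],[[159,-415,0],[0,0,-0.5],1],[[159,-415,0],[0,0,-0.5],1],[[159,-415,0],[0,0,-0.5],1]]'
python3 -m inch '[[[0,0,25],[0,0,0],1],[[0,0,42],[0,0,0],1],[[0,0,48],[0,0,0],1],[[0,0,50],[0,0,0],1],[[0,0,50],[0,0,0],1]]'
python3 - <<'E'
from h import *
s=get_state();im=read_camera("wrist");t=read_camera("top")
D=np.zeros((600,800,3),np.uint8);D[:400,:640]=im;D[400:600,:440]=cv2.resize(t[165:280,250:480],(440,200))
cv2.imwrite("pics/m8.png",D[:,:,::-1]);print(s["tcp_pos"],s["contact_force"])
E
```

```text
t: 21.62
tcp_pos: [555.3, 26.7, 128.2]
tool_rot: [0.999, 0.043, -0.0, 0.0]
contact_force: [-0.7, 0.5, -2.2]
finger_gap: 0.25
t: 22.25
tcp_pos: [555.8, 27.8, 78.8]
tool_rot: [0.999, 0.044, 0.0, 0.0]
contact_force: [0.1, -0.1, -2.1]
finger_gap: 0.248
[555.76969617  27.83349305  78.77220283] [ 0.1297932  -0.05413502 -2.09892735]
```

View pics/m8.png

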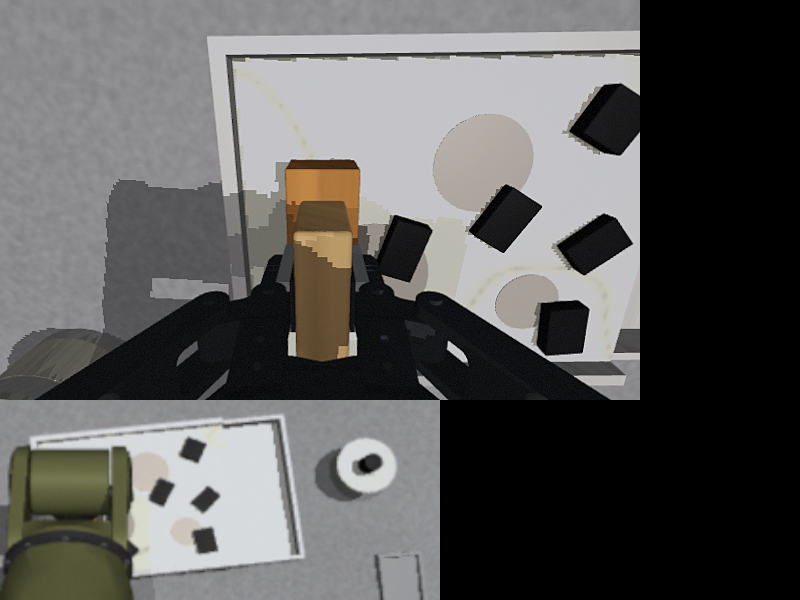

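```bash
python3 -m inch '[[[0,5,1.5],[0,0,0],1],[[0,20,2],[0,0,0],1],[[0,35,2],[0,0,0],1],[[0,50,2],[0,0,0],1],[[0,65,2],[0,0,0],1],[[0,80,2],[0,0,0],1],[[0,95,2],[0,0,0],1],[[0,110,2],[0,0,0],1],[[0,125,2],[0,0,0],1],[[0,138,2],[0,0,0],1],[[0,150,2],[0,0,0],1],[[0,160,2],[0,0,0],1]]'
python3 -m inch '[[[0,8,0],[0,0,0],1],[[0,16,0],[0,0,0],1],[[0,24,0],[0,0,0],1],[[0,30,0],[0,0,0],1],[[0,33,0],[0,0,0],1],[[0,33,0],[0,0,0],1]]'
python3 - <<'E'
from h import *
im=read_camera("wrist");cv2.imwrite("pics/w9.png",im[:,:,::-1])
E
```

```text
t: 23.85
tcp_pos: [569.5, -132.3, 76.3]
tool_rot: [0.999, 0.044, 0.0, -0.0]
contact_force: [-0.4, -0.1, -2.5]
finger_gap: 0.246
t: 24.6
tcp_pos: [572.3, -164.5, 76.3]
tool_rot: [0.999, 0.043, -0.0, -0.0]
contact_force: [0.6, -0.1, -2.3]
finger_gap: 0.248
```

View pics/w9.png

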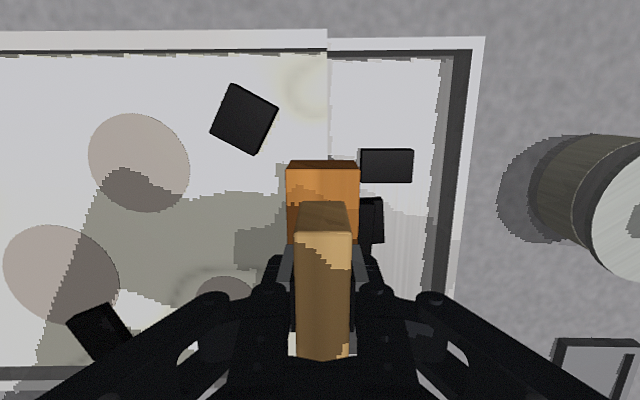

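```bash
python3 -m inch '[[[0,0,-30],[0,0,0],1],[[42,-30,-40],[0,0,0],1],[[42,-85,-40],[0,0,0],1],[[42,-95,-40],[0,0,0],1],[[42,-95,-20],[0,0,0],1],[[42,-95,-4],[0,0,0],1],[[42,-95,0],[0,0,0],1],[[42,-85,0],[0,0,0],1],[[42,-70,0],[0,0,0],1],[[42,-55,0],[0,0,0],1],[[42,-40,0],[0,0,0],1],[[42,-28,0],[0,0,0],1]]'
python3 -m inch '[[[0,10,0],[0,0,0],1],[[0,18,0],[0,0,0],1],[[0,26,0],[0,0,0],1],[[0,29,0],[0,0,0],1],[[0,29,0],[0,0,0],1],[[0,29,-40],[0,0,0],1],[[-42,-30,-40],[0,0,0],1],[[-84,-90,-40],[0,0,0],1],[[-84,-150,-40],[0,0,0],1],[[-84,-163,-40],[0,0,0],1],[[-84,-163,-20],[0,0,0],1],[[-84,-163,-1],[0,0,0],1]]'
python3 - <<'E'
from h import *
s=get_state();X=np.array([.9962,.0872]);Y=np.array([-.0872,.9962]);d=s["tcp_pos"][:2]-[561.5,-43.5];print(d@X,d@Y,s["tcp_pos"])
E
```

```text
t: 26.15
tcp_pos: [611.7, -134.2, 76.3]
tool_rot: [0.999, 0.043, 0.0, 0.0]
contact_force: [-0.8, 0.7, -3.1]
finger_gap: 0.249
t: 27.65
tcp_pos: [513.8, 23.0, 77.1]
tool_rot: [0.999, 0.044, 0.0, 0.0]
contact_force: [0.4, -0.2, -1.7]
finger_gap: 0.249
-41.70338026747844 70.40074384145117 [513.81701936  22.99547072  77.14843179]
```

```bash
python3 -m inch '[[[0,5,0.5],[0,0,0],1],[[0,20,1],[0,0,0],1],[[0,35,1],[0,0,0],1],[[0,50,1],[0,0,0],1],[[0,65,1],[0,0,0],1],[[0,80,1],[0,0,0],1],[[0,95,1],[0,0,0],1],[[0,110,1],[0,0,0],1],[[0,125,1],[0,0,0],1],[[0,138,1],[0,0,0],1],[[0,150,1],[0,0,0],1],[[0,160,1],[0,0,0],1]]'
python3 -m inch '[[[0,8,0],[0,0,0],1],[[0,16,0],[0,0,0],1],[[0,24,0],[0,0,0],1],[[0,30,0],[0,0,0],1],[[0,32,0],[0,0,0],1],[[0,32,0],[0,0,0],1],[[0,32,-40],[0,0,0],1],[[-10,110,-50],[0,0,0],1],[[-80,190,-50],[0,0,0],1],[[-100,230,-50],[0,0,0],1],[[-100,230,-50],[0,0,0],1],[[-100,230,-50],[0,0,0],1]]'
python3 - <<'E'
from h import *
s=get_state();t=read_camera("top");im=read_camera("wrist");print(s["tcp_pos"])
D=np.zeros((600,800,3),np.uint8);D[:345,:690]=cv2.resize(t[165:280,250:480],(690,345));D[350:600,:400]=cv2.resize(im,(400,250))
D[350:600,400:700]=cv2.resize(t[150:325,140:350],(300,250))
cv2.imwrite("pics/m10.png",D[:,:,::-1])
E
```

```text
t: 29.15
tcp_pos: [527.8, -137.9, 76.3]
tool_rot: [0.999, 0.044, -0.0, -0.0]
contact_force: [0.5, -0.2, -1.0]
finger_gap: 0.252
t: 30.65
tcp_pos: [446.8, -377.0, 126.2]
tool_rot: [0.999, 0.042, -0.0, 0.0]
contact_force: [-0.2, 0.6, -2.6]
finger_gap: 0.25
[ 446.83938163 -376.95265396  126.21065722]
```

View pics/m10.png

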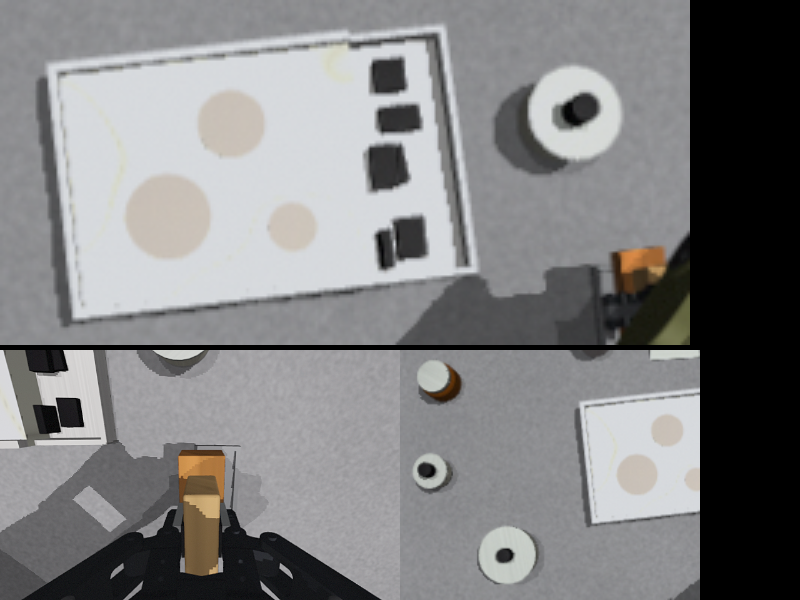

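Run:
```python
from h import *
s=dict(tcp_pos=np.array([392.4,-395.95,175.09]),tool_rot=R.from_euler("xyz",[180,0,4.5],degrees=True).as_quat())
C=cam("wrist",s);f=lambda u,v,z:back(C,(u/2+200,v/2),z).round(1)
print("rest far outer corners",f(188,166,10),f(322,168,10),"far inner",f(203,180,10),f(308,180,10))
print("block far top corners",f(216,190,32),f(302,190,32),"handle far",f(231,229,74),f(289,229,74),"near",f(228,385,74),f(282,387,74))
print(go((428.5,-397),126))
```

```text
rest far outer corners [ 481.7 -363.7] [ 485.6 -423.6] far inner [ 476.3 -370.7] [ 480.  -417.8]
block far top corners [ 472.  -377.8] [ 474.8 -413.8] handle far [ 458.  -385.9] [ 459.6 -407. ] near [ 399.3 -389. ] [ 400.1 -410.1]
(array([-21.6,  20.5,   0.1]), array([ 448.2, -374.7,  126.2]))
```

```bash
python3 -m inch '[[[-22,21.5,0],[0,0,0.8],1],[[-22,21.5,0],[0,0,0.8],1],[[-22,21.5,30],[0,0,0.8],1],[[-22,21.5,60],[0,0,0.8],1],[[-22,21.5,70],[0,0,0.8],1],[[-22,21.5,70],[0,0,0.8],1]]'
python3 - <<'E'
from h import *
print(go((428,-398),41));print(R.from_quat(get_state()["tool_rot"]).as_euler("xyz",degrees=True))
E
```

```text
t: 31.5
tcp_pos: [428.6, -397.7, 56.4]
tool_rot: [0.999, 0.037, -0.0, -0.0]
contact_force: [-0.2, 0.0, -1.5]
finger_gap: 0.251
(array([-0.7,  0.2, 15.4]), array([ 428.6, -397.7,   56.4]))
[-1.79978739e+02  1.38440206e-02  4.25386610e+00]
```

```bash
python3 -m inch '[[[0,0,8],[0,0,0],1],[[0,0,14],[0,0,0],1],[[0,0,16.5],[0,0,0],1],[[0,0,16.5],[0,0,0],1]]'
```

```text
t: 32.0
tcp_pos: [428.1, -398.4, 39.8]
tool_rot: [0.999, 0.037, -0.0, -0.0]
contact_force: [0.1, -0.3, -1.7]
finger_gap: 0.245
```

```bash
python3 -m inch '[[[0,0,1],[0,0,0],1],[[0,0,1],[0,0,0],0],[[0,0,1],[0,0,0],-0.3],[[0,0,1],[0,0,0],-0.3],[[0,0,-20],[0,0,0],-0.3],[[0,0,-80],[0,0,0],-0.3],[[-30,10,-140],[0,0,0],-0.3],[[-60,10,-140],[0,0,0],-0.3],[[-60,10,-140],[0,0,0],-0.3],[[-60,10,-140],[0,0,0],-0.3]]'
python3 - <<'E'
from h import *
s=get_state();im=read_camera("wrist");t=read_camera("top");print(s["tcp_pos"],s["contact_force"])
sc=read_camera("scene")
D=np.zeros((600,800,3),np.uint8);D[:300,:400]=cv2.resize(im[0:240,160:480],(400,300));D[:300,400:]=cv2.resize(t[150:325,270:500],(400,300))
D[300:,:400]=cv2.resize(sc[100:380,230:480],(400,300));D[300:,400:]=cv2.resize(t[130:320,140:393],(400,300))
cv2.imwrite("pics/m11.png",D[:,:,::-1])
E
```

```text
t: 33.25
tcp_pos: [369.3, -412.6, 179.6]
tool_rot: [0.999, 0.037, -0.0, -0.0]
contact_force: [0.3, 0.4, -0.3]
finger_gap: 0.651
[ 369.25208913 -412.64419903  179.56004307] [ 0.32572472  0.44696903 -0.31155075]
```

View pics/m11.png

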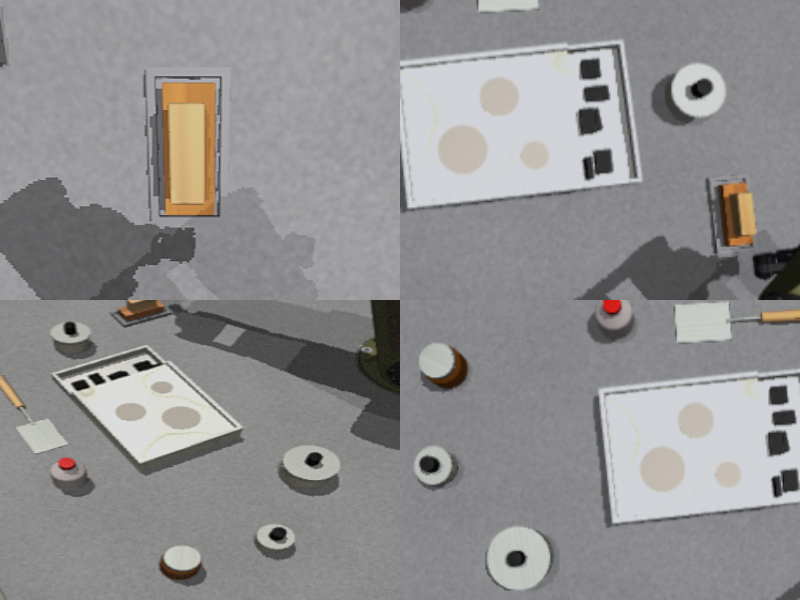

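```bash
python3 -m inch '[[[0,-80,0],[0,0,0],-0.3],[[169,-170,0],[0,0,0],-0.3],[[169,-170,0],[0,0,0],-0.3],[[169,-170,0],[0,0,0],-0.3],[[169,-170,0],[0,0,0],-0.3],[[169,-170,0],[0,0,0],-0.3],[[169,-170,0],[0,0,0],-0.3]]'
python3 - <<'E'
from h import *
s=get_state();C=cam("wrist",s);im=read_camera("wrist");crop(im,120,0,400,290,2,"w12.png");print(s["tcp_pos"])
for P in [(606.8,-340.4,61),(560.8+10.9,-44.6-124.5,40)]:print(((proj(C,P)[0]-[120,0])*2).round())
E
```

```text
t: 34.28
tcp_pos: [524.3, -231.6, 179.6]
tool_rot: [0.999, 0.036, -0.0, -0.0]
contact_force: [-1.3, 0.2, 0.8]
finger_gap: 0.649
[ 524.3462121  -231.61647578  179.62463684]
[701. 205.]
[266. 261.]
```

View pics/w12.png

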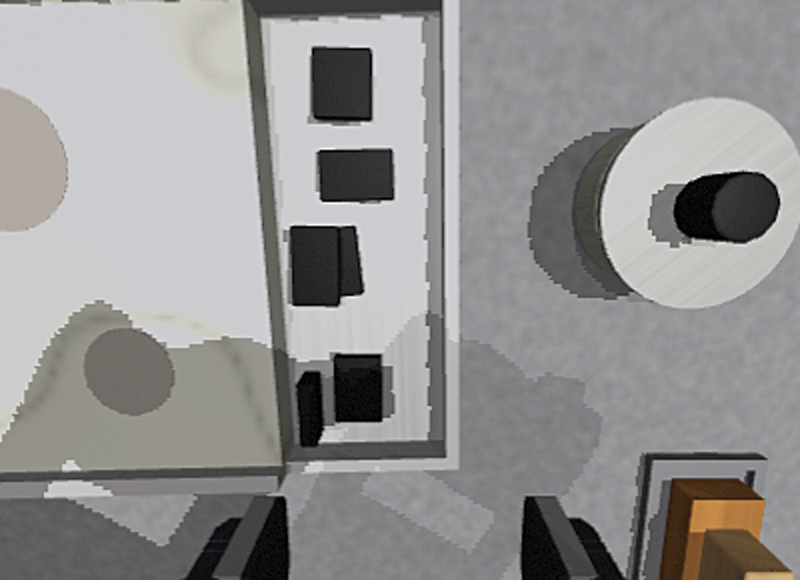

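```bash
python3 -c "
from rig import *
print(get_state()['t']);print(close_job())"
```

```text
34.325
the job is handed in; nothing more can be done
None
```

The inking table is closed down and the job was handed in at t = 34.3 s; the hand-in gives no verdict. I put each tin's own lid on. I then wiped the slab clear with the scraper in three strokes and stood the scraper back in its rest.

- **Lids:** the last pictures show all three on their tins and looking level, each centred within about 1–2 mm by my reading. Seating depth wasn't measured after release. Before opening the fingers, all three plugs were in their tins without resistance.
- **Chips:** all six chips that were on the slab are in the trough. One lies on top of another and one stands on edge; I judged both well below the 35 mm limit by eye, without measuring their height.
- **Scraper:** it stands upright in the rest, by my estimate about 1 mm from the rest's centre.
- **Bystanders:** the bottle, jar and knife look unmoved in the pictures.
- **Checks:** none failed. The top camera read positions up to about 2 mm off from the wrist camera and the grasps, so I used the wrist views to fit the lids.

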